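Press a sprung tilting plate stand level and bolt it

ROBOT

A 6-joint arm with a two-finger parallel gripper is mounted at the origin on a cart in front of the work surface, level with it; the furniture and walls round the work are solid. World frame = base frame: x ahead of the robot, y to its left, z up, the work surface at z = 0. Lengths are in m, angles in rad, forces in N, time in s.
With the tool pointing down it reaches from about 0.375 to 0.825 m from the base axis. Payload 5.5 kg.
Tool frame: the origin (TCP) lies at the very end of the fingers, on their centre line; the grasp point (between the pads) lies 19 mm behind it (robot.grip_point_offset is the distance from the TCP to the grasp point, in m); z points along the fingers, y is the line along which they close (so a half turn about z gives the same grasp; the last joint's range is limited). The gripper opens to 85 mm and grips with 20 to 120 N. Pads are 22 mm wide; open, the fingers measure 114 mm over their backs; the gripper's body (76 mm by 85 mm) begins 54 mm behind the grasp point. The pads swing forward as they close: fully open they stand 13 mm farther back than shut.
Start: joints at [1.204, 0.314, -0.047, 1.21, 0, 1.571], TCP at [0.215, 0.56, 0.231] pointing down, gripper open.
Joint ranges: [-2.67, 2.67], [-0.69, 1.73], [-1.03, 1.25], [-2.08, 2.16], [-1.42, 1.45], [-3.14, 3.14]. Speed limits (rad/s): [2.39, 2.39, 3.01, 3.14, 3.14, 3.14].

INTERFACE

Orientations are given as a unit quaternion [x, y, z, w].
In Python, from workcell import state, camera, calibration, robot gives the robot as it stands. The module is installed in compiled form; this text tells all that it offers.
- The arm moves only by the shell command python3 -m crank 'ROWS' [FORCE]. ROWS is a JSON object of lists of equal length, an entry for each row: "travel": the shift along the tool's x, y, z as a fraction of full scale, a list of three; "delta_rot": the turn, a rotation vector about the tool's x, y, z as a fraction of full scale, a list of three; "grip": the finger opening in mm, from 0 to 85.4. A call has 1 to 12 rows; each row is the pose to reach, as a shift and turn from the pose commanded when the call began, along the tool's axes at that moment, turning the shorter way round; what a row does not reach only later rows make up. Full scale, the value 1, is 0.4 m for a shift and 180 degrees for a turn. A row lasts 1/8 s, in which the tool goes at most 62.5 mm and 10.7 degrees, less where a joint would pass 70% of its speed; a pose out of reach is approached as far as the arm can. A call with a number of a shift or a turn outside -1 to 1 is refused whole. A call with a gripper value outside its range is refused whole. The fingers move at their own pace and stop on an object; FORCE is the grip in N (left out, the last holds). Time passes only in rows, so rows that repeat a pose let the fingers close. It gives the time, the measured TCP pose, the force, the opening and the grip force at its end, in the units of the state.
- state(): the state, without advancing time (a new reading comes with each control period).
- camera(name): name is "scene" or "top"; returns the picture (384x512x3 uint8, red, green, blue); there is no depth.
- calibration(name): a dict with "fovy" (degrees; the focal length in pixels is half the picture's height over the tangent of half this angle, whatever the lens; pixels are square), "cx", "cy" (the principal point, pixels), "world_from_camera" (4x4, takes a point from camera to world coordinates). Camera axes: x right, y down, z forward; pixel columns grow to the right and rows downward; lengths in m; the calibration is good to about 2 mm. A picture is of the moment at which its call begins. calibration takes no time and is no camera call.
- robot.finish_job(): hands the job in; it is judged then, once.
The state is a dict: "time_s": time; "q": joint angles; "qvel": joint speeds; "joint_efforts": joint torques, N m; "tcp_pos": TCP position; "eef_rot": TCP orientation; "contact_force": force on the tool from outside, world axes, zero at the start; "moment": the same for the moment, N m; "opening": finger opening in m; "finger_force": force on a finger pad.
Only numpy, scipy, OpenCV 4.12 (cv2) and the standard library are available. Lean on these libraries where they do the work, as an engineer would, in place of code of your own. Each camera call takes 0.05 s, during which the arm holds its last target. There are 200 camera calls.

TASK

The spring-loaded tilting plate stand has been left tipped up. Press its table down against the spring until it lies level and bear on it with about 20 N (well over 14, never over 26) for a second to seat it on its rubber stops; then, without letting it rise, slide the bolt on its front edge fully home into the keeper beside it, so that the table stays locked level when you let go. Leave the other things on the worktop where they are.

Things in the scene. Friction and masses are not known exactly. Their poses are not given: they have to be found in the camera images.
- foot: Dark foot plate of the stand, fixed to the worktop, 200 x 220 x 8 mm (x -100 to 100, y -95 to 125 mm). Origin on the worktop, z up; x points from the front (robot side) to the hinge at the back, y along the bolt towards the keeper. On it a grey frame with table, hinge and keeper stands on levelling screws; all heights given are with the screws low, the frame may be 0 to 16 mm higher (not measured).
- table (a joint): Tilt of the aluminium table, rad: 0 = level on rubber stops, positive = front raised; free, it rests at 0.25 to 0.36 and a spring lifts it again if let go unbolted. Hinge axis along y at x 85, height 62 mm or up to 16 more. Level, it spans x -85 to 75, y -85 to 85, top 66 mm up. Keeping it level takes 9 to 14 N down on the bolt's pad; from there the stops give 1 mm per 10 N.
- bolt (a joint): Travel of the steel bolt on the table's front edge, m: 0 = drawn back, 0.022 = fully home (end stop), along y. It stays where left; sliding takes about 2 N. To press on: its flat thumb pad, 36 (x) by 62 mm (y), middle of its top at x -55, y 1 mm + travel; 78 mm high when level (or up to 16 more), 140 mm in front of and 16 mm above the hinge axis; it tilts with the table.
- amber_bottle: Bystander: brown glass bottle, 45 mm across, 86 mm tall, left of the stand. Origin at its foot. Farther left a tall instrument rises above 0.4 m (about x over 0.48, y over 0.08 m): reach the stand from the robot side, not across it.
- petri_dish: Bystander: round dish 91 mm across, 16 mm high. Origin at its foot.
- marker: Bystander: black marker 140 mm long, 16 mm thick, behind the stand. Origin at its underside.
- tape_roll: Bystander: roll of tape, 104 mm across, 25 mm high, right of the stand. Origin at its underside.
- keeper (a point): Point on the foot plate's top (8 mm up) straight below the mouth of the keeper: steel block 36 (x) x 24 mm with a slot 20 wide and 11.5 high. The drawn-back bolt's end is 9 mm short of it; its bar (12 x 8 mm) enters only when the table is level to about 1 mm, else it runs against or over the block (top 83 mm up or to 16 more).
- front (a point): Point on the foot plate's top straight below the pad's middle when table level and bolt drawn back. At the pad's +y end stands a ridge 36 mm wide, 8 mm thick, 12 mm high, near face 31 mm from the pad's middle: shut fingertips on the pad carry the bolt by friction or push the ridge. A 96-well plate (15 mm high) is fixed on the table from 40 mm behind the pad's middle.

How it is judged:
By the outcome, as a careful person would: the job done as asked, in the order asked, and still so for the second after the job is handed in, with the robot touching nothing.
It also fails if it takes over 51 s, if anything falls off the work surface, if the arm or the gripper's body presses on something with over 40 N, if the wrist force passes 120 N, or if a joint passes its speed limit or range.

## Working session

There is one attempt and no reset: what is moved stays moved. The work goes in short steps, Python scripts to look and compute and a shell command to move; the robot and the scene stay as the last step left them, time stands still between calls to the robot, and variables do not carry over. Pictures are saved under pics/ and viewed, at most 10 in all, crops included, and the job is handed in when it is done.

```bash
mkdir -p pics
python3 - <<'E'
from workcell import state,camera,calibration
import cv2,numpy as np
s=state();print({k:np.round(v,4).tolist() for k,v in s.items()})
for n in("scene","top"):
    cv2.imwrite(f"pics/{n}0.png",cv2.cvtColor(camera(n),cv2.COLOR_RGB2BGR))
    c=calibration(n);print(n,c["fovy"],c["cx"],c["cy"],np.round(c["world_from_camera"],4).tolist())
E
```

```text
{'time_s': 0.0, 'q': [1.204, 0.3142, -0.0481, 1.2102, 0.0, 1.5708], 'qvel': [-0.0018, -0.001, -0.0014, 0.0001, -0.0006, 0.0004], 'joint_efforts': [-0.0036, -53.9592, 33.975, 0.0193, -0.0, 0.0], 'tcp_pos': [0.215, 0.5596, 0.2304], 'eef_rot': [0.1824, 0.9832, -0.0008, -0.0002], 'contact_force': [-0.026, 1.1253, 0.2541], 'moment': [-0.0321, 0.016, 0.0007], 'finger_force': 0.0, 'opening': 0.0854}
scene 46.410970981736554 249.08955975789647 194.6686455711087 [[0.7126, -0.343, 0.612, -0.1801], [-0.7015, -0.3348, 0.6292, -0.8469], [-0.0109, -0.8776, -0.4792, 0.6881], [0.0, 0.0, 0.0, 1.0]]
top 49.43878422626569 256.65949826836567 183.44631979909775 [[0.0158, -0.9928, 0.1188, 0.4792], [-0.9993, -0.0197, -0.0318, -0.0582], [0.034, -0.1182, -0.9924, 1.0908], [0.0, 0.0, 0.0, 1.0]]
```

View pics/scene0.png

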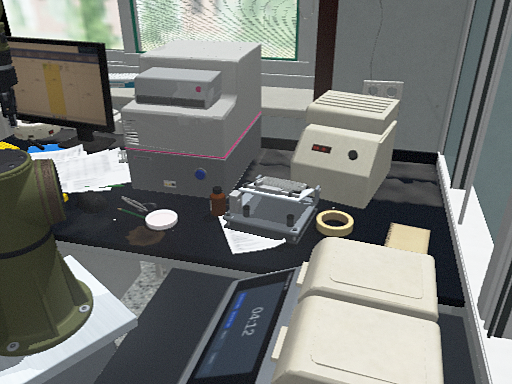

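View pics/top0.png

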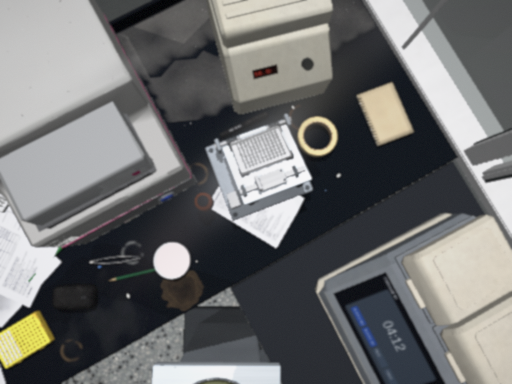

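The scene view shows the stand at about (272,208). In the top view it is at about (262,165), with the tape at (318,136) and the dish at (172,261). I'll enlarge both.

Run:
```python
import cv2
a=cv2.imread("pics/top0.png")[105:230,190:340];b=cv2.imread("pics/scene0.png")[165:250,200:340]
cv2.imwrite("pics/topc.png",cv2.resize(a,None,fx=5,fy=4.8,interpolation=2)[:600,:])
cv2.imwrite("pics/scenec.png",cv2.resize(b,None,fx=5,fy=5,interpolation=2))
```

```text
(no output)
```

View pics/topc.png

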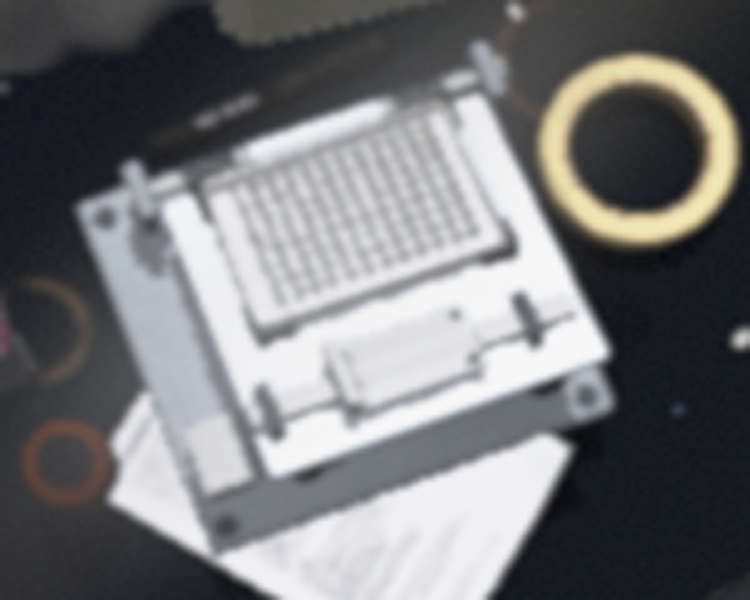

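View pics/scenec.png

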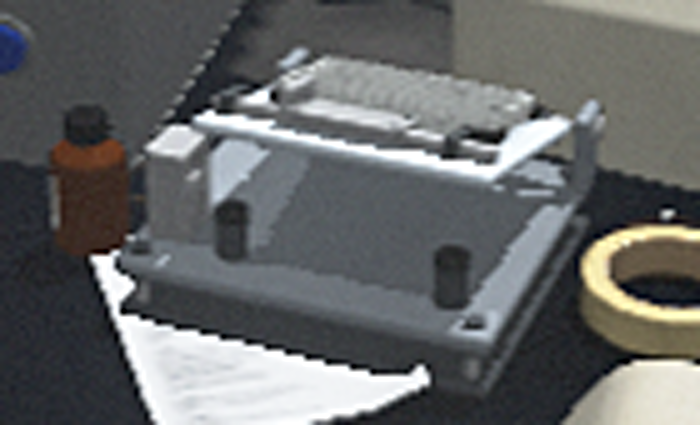

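The crop shows the keeper top at about (219,455), the frame screws at (228,525) and (588,397), the table's front corners at (270,475) and (610,355), and the thumb pad at about (405,360). The matching points are visible in the scene crop, so I'll triangulate.

```bash
cat > h.py <<'E'
import numpy as np
from workcell import calibration
def ray(n,u,v):
    c=calibration(n);f=192/np.tan(np.radians(c["fovy"]/2));T=np.array(c["world_from_camera"])
    d=T[:3,:3]@[(u-c["cx"])/f,(v-c["cy"])/f,1];return T[:3,3],d/np.linalg.norm(d)
def plane(n,u,v,z):
    o,d=ray(n,u,v);return o+d*(z-o[2])/d[2]
def tri(a,b):
    A=np.zeros((3,3));r=np.zeros(3)
    for n,p in(("top",a),("scene",b)):
        o,d=ray(n,*p);P=np.eye(3)-np.outer(d,d);A+=P;r+=P@o
    x=np.linalg.solve(A,r);e=[np.linalg.norm(np.cross(x-ray(n,*p)[0],ray(n,*p)[1])) for n,p in(("top",a),("scene",b))]
    return x,max(e)
T=lambda u,v:(190+u/5-.4,105+v/4.8-.4)
S=lambda u,v:(200+u/5-.4,165+v/5-.4)
E
python3 - <<'E'
from h import *
for k,a,b in[("keeper",(219,455),(177,143)),("scrL",(228,525),(140,247)),("scrR",(588,397),(472,322)),("tabL",(270,475),(197,118)),("tabR",(610,355),(495,178)),("postL",(130,165),(293,52)),("postR",(483,45),(592,105))]:
    x,e=tri(T(*a),S(*b));print(k,x.round(4),round(e,4))
for k,p,z in[("pad",(405,360),.115),("ridge",(337,385),.12),("padR",(475,335),.115),("barL",(268,410),.115),("cornFL",(215,550),.02),("cornFR",(612,405),.02),("cornBL",(80,205),.02)]:
    print(k,plane("top",*T(*p),z).round(4))
E
```

```text
keeper [ 0.5578 -0.0342  0.0944] 0.0015
scrL [ 0.525  -0.038   0.0426] 0.002
scrR [ 0.5961 -0.2193  0.0426] 0.0017
tabL [ 0.5475 -0.0598  0.1233] 0.0002
tabR [ 0.6089 -0.218   0.1237] 0.0003
postL [0.7045 0.0151 0.0829] 0.0044
postR [ 0.7731 -0.1593  0.0841] 0.0027
pad [ 0.6058 -0.1223  0.115 ]
ridge [ 0.5922 -0.0902  0.12  ]
padR [ 0.6189 -0.1554  0.115 ]
barL [ 0.5798 -0.0581  0.115 ]
cornFL [ 0.5141 -0.0325  0.02  ]
cornFR [ 0.5958 -0.2365  0.02  ]
cornBL [0.6994 0.0419 0.02  ]
```

Geometry from this: stand yaw is about 21.4°, origin about (0.650, -0.111), frame raised about 11 mm, tilt about 0.28 rad. I'll start with a retracted transit that stays clear of the instrument, turning and shutting the fingers on the way.

```bash
python3 -m crank '{"travel":[[-0.75,-0.91,0],[-0.75,-0.91,0],[-0.75,-0.91,0],[-0.75,-0.91,0],[-0.75,-0.91,0],[-0.75,-0.91,0],[-0.75,-0.91,0],[-0.75,-0.91,0],[-0.75,-0.91,0],[-0.75,-0.91,0]],"delta_rot":[[0,0,0.265],[0,0,0.265],[0,0,0.265],[0,0,0.265],[0,0,0.265],[0,0,0.265],[0,0,0.265],[0,0,0.265],[0,0,0.265],[0,0,0.265]],"grip":[0,0,0,0,0,0,0,0,0,0]}' 40
cat >> h.py <<'E'
from scipy.spatial.transform import Rotation as R
from workcell import state
ex=np.array([.931,.365,0]);ey=np.array([-.365,.931,0]);O=np.array([.6503,-.1107,0])
W=lambda x,y,z:O+x*ex+y*ey+[0,0,z]
def go(p):
    s=state();r=R.from_quat(s["eef_rot"]);m=r.as_matrix()
    print("t",s["time_s"],"tcp",np.round(s["tcp_pos"],4),"stand",np.round([(s["tcp_pos"]-O)@ex,(s["tcp_pos"]-O)@ey,s["tcp_pos"][2]],4),"F",np.round(s["contact_force"],2),"open",s["opening"])
    print("frac",np.round(m.T@(np.array(p)-s["tcp_pos"])/.4,4),"tooly",m[:,1].round(3),"q",np.round(s["q"],2))
E
python3 -c "
from h import *
go(W(-.045,.014,.16))"
```

```text
time_s: 1.35
tcp_pos: [0.3644, 0.1131, 0.2311]
eef_rot: [0.564, 0.825, 0.0, -0.0]
contact_force: [0.4, 1.2, -0.3]
opening: 0.0
finger_force: 0.0
t 1.35 tcp [0.3644 0.1131 0.2311] stand [-0.1845  0.3127  0.2311] F [ 0.41  1.25 -0.29] open 1.4096082132415678e-05
frac [-0.746   0.3505  0.1773] tooly [ 0.932  0.363 -0.   ] q [ 0.3  -0.1  -0.51  1.16  0.    1.5 ]
```

```bash
python3 -m crank '{"travel":[[-0.3,0,0],[-0.3,0,0],[-0.45,0.05,0],[-0.746,0.35,0],[-0.746,0.35,0],[-0.746,0.35,0],[-0.746,0.35,0],[-0.746,0.35,0.1],[-0.746,0.35,0.177],[-0.746,0.35,0.177]],"delta_rot":[[0,0,0],[0,0,0],[0,0,0],[0,0,0],[0,0,0],[0,0,0],[0,0,0],[0,0,0],[0,0,0],[0,0,0]],"grip":[0,0,0,0,0,0,0,0,0,0]}'
python3 - <<'E'
from h import *
from workcell import camera
import cv2
go(W(-.045,.014,.16))
a=cv2.cvtColor(camera("top"),4)[105:230,190:340];b=cv2.cvtColor(camera("scene"),4)[140:240,200:340]
cv2.imwrite("pics/v1.png",np.hstack([cv2.resize(a,(400,333),interpolation=2),cv2.resize(b,(400,333),interpolation=2)]))
E
```

```text
time_s: 2.6
tcp_pos: [0.6007, -0.1122, 0.1581]
eef_rot: [0.563, 0.826, -0.001, -0.003]
contact_force: [-0.4, 0.4, 0.2]
opening: -0.0001
finger_force: 0.0
t 2.6 tcp [ 0.6007 -0.1122  0.1581] stand [-0.0468  0.0167  0.1581] F [-0.41  0.41  0.25] open -0.00011463930808744053
frac [-0.0067  0.0044 -0.0048] tooly [ 0.931  0.365 -0.005] q [-0.18  0.38 -0.13  1.07  0.    1.01]
```

View pics/v1.png

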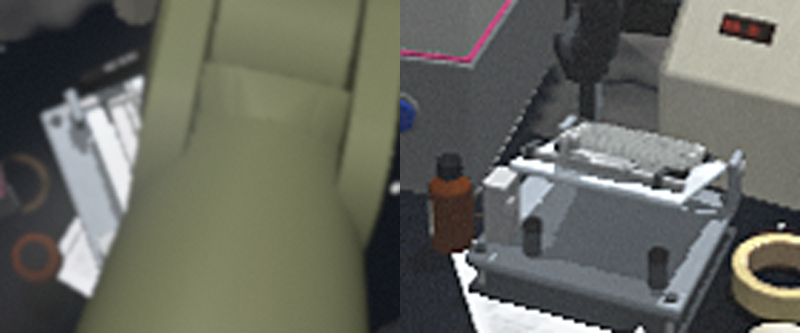

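The right panel shows the fingers over the pad's keeper side. I'll descend along the pad's arc.

```bash
python3 -m crank '{"travel":[[-0.005,0.003,0.04],[-0.005,0.003,0.06],[-0.005,0.003,0.075],[-0.005,0,0.085],[-0.005,-0.005,0.1],[-0.005,-0.01,0.115],[-0.005,-0.01,0.115]],"delta_rot":[[0,0,0],[0,0,0],[0,0,0],[0,0,0],[0,0,0],[0,0,0],[0,0,0]],"grip":[0,0,0,0,0,0,0]}'
python3 -c "
from h import *
go(W(-.055,.014,.09))"
```

```text
time_s: 3.58
tcp_pos: [0.6005, -0.118, 0.1145]
eef_rot: [0.564, 0.825, 0.0, 0.0]
contact_force: [-1.2, 1.0, 4.1]
opening: 0.0001
finger_force: 1.8
t 3.575 tcp [ 0.6005 -0.118   0.1145] stand [-0.0491  0.0114  0.1145] F [-1.15  1.03  4.09] open 0.00012418963863184532
frac [ 0.0064 -0.0149  0.0612] tooly [0.932 0.363 0.   ] q [-0.19  0.4  -0.19  0.97  0.    1.01]
```

```bash
python3 -m crank '{"travel":[[0,-0.003,0.01],[0,-0.006,0.02],[0,-0.009,0.03],[0,-0.01,0.035],[0,-0.01,0.035]],"delta_rot":[[0,0,0],[0,0,0],[0,0,0],[0,0,0],[0,0,0]],"grip":[0,0,0,0,0]}'
python3 -m crank '{"travel":[[0,-0.0015,0.005],[0,-0.003,0.01],[0,-0.003,0.01]],"delta_rot":[[0,0,0],[0,0,0],[0,0,0]],"grip":[0,0,0]}'
```

```text
time_s: 4.2
tcp_pos: [0.5975, -0.1194, 0.1014]
eef_rot: [0.564, 0.826, 0.0, 0.001]
contact_force: [-1.3, 2.0, 6.5]
opening: -0.0001
finger_force: 3.4
time_s: 4.58
tcp_pos: [0.597, -0.1198, 0.0978]
eef_rot: [0.564, 0.826, 0.001, 0.001]
contact_force: [0.4, 1.3, 6.7]
opening: 0.0001
finger_force: 3.8
```

```bash
for i in 1 2; do python3 -m crank '{"travel":[[0,-0.001,0.0025],[0,-0.002,0.005],[0,-0.002,0.005]],"delta_rot":[[0,0,0],[0,0,0],[0,0,0]],"grip":[0,0,0]}' | egrep 'tcp|contact'; done; for i in 1 2; do python3 -m crank '{"travel":[[0,-0.0005,0.0025],[0,-0.0005,0.0025],[0,-0.0005,0.0025]],"delta_rot":[[0,0,0],[0,0,0],[0,0,0]],"grip":[0,0,0]}'| egrep 'tcp|contact'; done
```

```text
tcp_pos: [0.5967, -0.12, 0.0961]
contact_force: [-0.4, 0.2, 8.3]
tcp_pos: [0.5965, -0.1202, 0.0944]
contact_force: [1.1, 1.3, 8.5]
tcp_pos: [0.5964, -0.1203, 0.0934]
contact_force: [1.1, 1.9, 9.0]
tcp_pos: [0.5963, -0.1204, 0.0925]
contact_force: [1.5, 1.5, 9.3]
```

```bash
for i in 1 2 3; do python3 -m crank '{"travel":[[0,-0.0004,0.0025],[0,-0.0004,0.0025],[0,-0.0004,0.0025]],"delta_rot":[[0,0,0],[0,0,0],[0,0,0]],"grip":[0,0,0]}'| egrep 'tcp|contact'; done
```

```text
tcp_pos: [0.5961, -0.1205, 0.0915]
contact_force: [0.3, 1.4, 9.9]
tcp_pos: [0.5961, -0.1205, 0.0906]
contact_force: [0.3, 2.2, 9.0]
tcp_pos: [0.596, -0.1206, 0.0898]
contact_force: [0.9, 1.5, 11.1]
```

```bash
for i in 1 2 3; do python3 -m crank '{"travel":[[0,-0.0004,0.002],[0,-0.0004,0.002],[0,-0.0004,0.002]],"delta_rot":[[0,0,0],[0,0,0],[0,0,0]],"grip":[0,0,0]}'| egrep 'tcp|contact'; done
```

```text
tcp_pos: [0.596, -0.1206, 0.0895]
contact_force: [-0.5, 2.2, 13.6]
tcp_pos: [0.596, -0.1207, 0.0891]
contact_force: [-1.2, 2.4, 18.0]
tcp_pos: [0.596, -0.1207, 0.0888]
contact_force: [-1.0, 3.4, 20.7]
```

On the stops at about 20 N. I'll hold for more than a second.

```bash
for i in 1 2 3; do python3 -m crank '{"travel":[[0,0,0],[0,0,0],[0,0,0],[0,0,0]],"delta_rot":[[0,0,0],[0,0,0],[0,0,0],[0,0,0]],"grip":[0,0,0,0]}'| egrep 'time|tcp|contact'; done; python3 -c "
from h import *
go(W(-.055,.036,.088))"
```

```text
time_s: 8.82
tcp_pos: [0.596, -0.1207, 0.0888]
contact_force: [-0.3, 2.7, 20.5]
time_s: 9.32
tcp_pos: [0.596, -0.1207, 0.0888]
contact_force: [-2.0, 1.8, 20.6]
time_s: 9.82
tcp_pos: [0.596, -0.1207, 0.0888]
contact_force: [-1.4, 3.5, 19.8]
t 9.825 tcp [ 0.596  -0.1207  0.0888] stand [-0.0542  0.0105  0.0888] F [-1.4   3.48 19.79] open 1.844428924912157e-05
frac [ 0.0637 -0.0021  0.0019] tooly [0.932 0.363 0.007] q [-0.2   0.41 -0.24  0.91  0.    1.  ]
```

```bash
for i in 1 2 3; do python3 -m crank '{"travel":[[0.005,0,0],[0.01,0,0],[0.01,0,0]],"delta_rot":[[0,0,0],[0,0,0],[0,0,0]],"grip":[0,0,0]}'| egrep 'tcp|contact'; done
```

```text
tcp_pos: [0.595, -0.1181, 0.089]
contact_force: [-0.8, -0.7, 19.2]
tcp_pos: [0.5935, -0.1144, 0.089]
contact_force: [-1.4, -0.8, 19.8]
tcp_pos: [0.5921, -0.1108, 0.089]
contact_force: [-0.6, -1.0, 19.3]
```

```bash
for i in 1 2 3; do python3 -m crank '{"travel":[[0.005,0,0],[0.01,0,0],[0.01,0,0]],"delta_rot":[[0,0,0],[0,0,0],[0,0,0]],"grip":[0,0,0]}'| egrep 'tcp|contact'; done; python3 -c "
from h import *
go(W(-.055,.036,.088))"
```

```text
tcp_pos: [0.5906, -0.107, 0.089]
contact_force: [-0.6, -1.8, 20.4]
tcp_pos: [0.5891, -0.1032, 0.089]
contact_force: [-1.7, -2.1, 19.3]
tcp_pos: [0.5878, -0.1001, 0.089]
contact_force: [-0.5, -2.3, 19.7]
t 12.075 tcp [ 0.5878 -0.1001  0.089 ] stand [-0.0543  0.0326  0.089 ] F [-0.51 -2.28 19.73] open -0.00036152906627671044
frac [ 0.0084 -0.0018  0.0024] tooly [0.932 0.363 0.006] q [-0.17  0.39 -0.27  0.9  -0.    1.03]
```

```bash
for i in 1 2 3; do python3 -m crank '{"travel":[[0.005,0,0],[0.005,0,0],[0.005,0,0]],"delta_rot":[[0,0,0],[0,0,0],[0,0,0]],"grip":[0,0,0]}'| egrep 'tcp|contact'; done
```

```text
tcp_pos: [0.5878, -0.1, 0.0892]
contact_force: [1.3, -7.3, 18.2]
tcp_pos: [0.5875, -0.0989, 0.0892]
contact_force: [1.9, -11.0, 16.9]
tcp_pos: [0.587, -0.097, 0.0892]
contact_force: [3.1, -10.2, 16.0]
```

The bolt ran at about 2 N and met a hard stop at 22 mm. I'll lift straight off, keeping the forward bias, and look.

```bash
python3 -m crank '{"travel":[[0,0,-0.005],[0,0,-0.01],[0,0,-0.02],[0,0,-0.05],[0,0,-0.15],[0,0,-0.25],[-0.1,-0.3,-0.3],[-0.1,-0.6,-0.3],[-0.1,-0.6,-0.3],[-0.1,-0.6,-0.3]],"delta_rot":[[0,0,0],[0,0,0],[0,0,0],[0,0,0],[0,0,0],[0,0,0],[0,0,0],[0,0,0],[0,0,0],[0,0,0]],"grip":[0,0,0,0,0,0,0,0,0,0]}'
python3 - <<'E'
from workcell import camera
import cv2,numpy as np
a=cv2.cvtColor(camera("top"),4)[105:230,190:340];b=cv2.cvtColor(camera("scene"),4)[140:240,200:340]
cv2.imwrite("pics/v2.png",np.hstack([cv2.resize(a,(400,333),interpolation=2),cv2.resize(b,(400,333),interpolation=2)]))
E
```

```text
time_s: 14.45
tcp_pos: [0.3707, -0.2175, 0.2054]
eef_rot: [0.564, 0.826, -0.0, -0.0]
contact_force: [1.0, -1.5, -0.2]
opening: 0.0
finger_force: 0.0
```

View pics/v2.png

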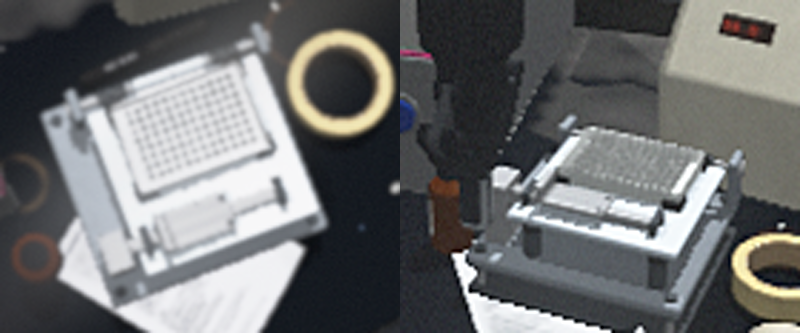

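The table is level with the robot clear, and the bolt bar reaches into the keeper (left panel about (135,240)). One quick check of bolt travel from the ridge end at (157,228).

```bash
python3 -c "
from h import *
for p in[(157,228),(238,203)]:
    x=plane('top',190+p[0]/2.667-.4,105+p[1]/2.664-.4,.092)-O;print(x@ex,x@ey)"
```

```text
-0.04902297539765918 0.0620655335367932
-0.05311964709059938 -0.014782112887789415
```

```bash
python3 -c "
from workcell import robot
print(robot.finish_job())"
```

```text
the job is handed in; nothing more can be done
None
```

The table was pressed level and seated at about 20 N for over a second, then the bolt was slid 22 mm to its end stop in the keeper; the table stayed level after I let go, and the job is handed in at about 14.5 s.

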